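# Check-weigh a pan of vegetables on a sprung hook scale

## Robot

A 6-joint arm with a two-finger parallel gripper is mounted at the origin on a cart in front of the work surface, level with it; the furniture and walls round the work are solid. World frame = base frame: x ahead of the robot, y to its left, z up, the work surface at z = 0. Lengths are in m, angles in degrees, forces in N, time in s.
With the tool pointing down it reaches from about 0.3 to 0.75 m from the base axis. Payload 8.5 kg.
Tool frame: the origin (TCP) lies between the finger pads; the fingertips stand 17 mm ahead of it and the grasp point (between the pads) lies 2 mm behind it (env.tip_reach is the distance from the TCP to the fingertips, in m); z points along the fingers, y is the line along which they close (so a half turn about z gives the same grasp; the last joint's range is limited). The gripper opens to 85 mm and grips with 20 to 120 N. Pads are 22 mm wide; open, the fingers measure 114 mm over their backs; the gripper's body (76 mm by 85 mm) begins 54 mm behind the grasp point. The pads swing forward as they close: fully open they stand 13 mm farther back than shut.
Start: joints at [54.815, 21.807, 74.336, -0, 83.858, -12.336], TCP at [0.214, 0.507, 0.248] pointing down, gripper open.
Joint ranges: [-178.18, 178.18], [-50.72, 133.34], [12.68, 142.11], [-81.47, 261.47], [9.98, 163.14], [-165.26, 165.26]. Speed limits (degrees/s): [136.94, 136.94, 180, 180, 180, 180].

## Interface

Orientations are given as a 3x3 rotation matrix whose columns are the frame's x, y, z axes.
In Python, from rig import env, viewer gives the robot as it stands.
- The arm moves only by the tool move_arm, never from a script. Its argument "motion" is a list of rows, each a list of 2 entries, a list of its own where there are three numbers: the shift along the tool's x, y, z normalised to -1 to 1, where 1 is 50 mm, then the turn, a rotation vector about the tool's x, y, z normalised to -1 to 1, where 1 is 8 degrees. A call has 1 to 20 rows; each row shifts and turns the commanded pose from where the row before left it, along the tool's axes as they then stand; what a row does not reach is not made up. A row lasts 1/10 s, in which the tool goes at most 50 mm and 8.59 degrees, less where a joint would pass 70% of its speed; a pose out of reach is approached as far as the arm can. A call with a number of a shift or a turn outside -1 to 1 is refused whole. A call with a gripper value outside its range is refused whole. "claw" is the closure, from 0 (fully open) to 1 (shut), set as the call begins (left out, the last holds). The fingers move at their own pace and stop on an object; "force" is the grip in N (left out, the last holds). Time passes only in rows, so rows that do not move let the fingers close. It gives the time, the measured TCP pose, the force, the opening and the grip force at its end, in the units of the state.
- env.observe(): the state, without advancing time (a new reading comes with each control period).
- viewer.get_image(name): name is "scene" or "top" or "wrist"; returns a dict with "frame" (480x640x3 uint8, red, green, blue), "depth" (480x640 float32, m along the optical axis (not along the pixel's ray), 0 where there is no reading), "fx", "fy", "cx", "cy" (pixels), "eye" and "attitude" of the camera in the world; the wrist camera has in their place "T_tool_cam" (4x4, takes a point from camera to tool coordinates, whose origin is the TCP and whose axes are the flange's). Camera axes: x right, y up, looking along -z (the intrinsics and any distortion apply to the point x, -y, -z); pixel columns grow to the right and rows downward; lengths in m; the calibration is good to about 2 mm. A picture is of the moment at which its call begins: read the wrist's pose just before it.
- env.close_job(): hands the job in; it is judged then, once.
The state is a dict: "time_s": time; "q": joint angles; "qvel": joint speeds; "joint_efforts": joint torques, N m; "position": TCP position; "tool_rot": TCP orientation; "ft_force": force on the tool from outside, world axes, zero at the start; "wrist_torque": the same for the moment, N m; "grip_width": finger opening in m; "gripper_force": force on a finger pad.
Only numpy, scipy, OpenCV 4.12 (cv2) and the standard library are available. Lean on these libraries where they do the work, as an engineer would, in place of code of your own. Each camera call takes 0.05 s, during which the arm holds its last target. There are 200 camera calls.

## Task

Weigh the pan of vegetables: pick it up by its wooden grip, hang its cross bar in the hook of the spring scale, and let it down gently until the spring alone carries it, so that the hook neither drops nor springs up when you let go. Stand clear until it has hung still for at least a second, then take hold of it without forcing it against the hook, lift it off just as gently, without letting the hook snap back up, and set it down softly, wholly on the cork mat. The hook must never move faster than 7 cm a second, up or down; keep the pan upright, do not press or pull the hook down onto the red marks, and leave the other things where they are.

Things in the scene. Friction and masses are not known exactly. Their poses are not given: they have to be found in the camera images.
- pan: Round steel pan, rim 130 mm, foot 96 mm across, 48 mm high, tomato and garlic fixed in it (top 76 mm up). Origin: centre of the underside, z up. A wire stirrup in its y-z plane carries an 8 mm cross bar along y (centre 139 mm up) and a wooden grip above. Window under the bar: from 76 to 135 mm up, 70 mm wide, wider below. Weighs 0.37 to 0.93 kg in all, not known beforehand.
- grip (a point): Centre of the pan's wooden grip, 187 mm above its underside: a bar 18 mm thick (pan x), 90 mm long (pan y), 22 mm high. Take it from above with the fingers closing along pan x; fingers may reach 28 mm below this point and stay clear of the hook.
- cross_bar (a point): Centre of the pan's 8 mm cross bar, which hangs in the hook; 48 mm below the grip's centre. Axes as the pan's.
- scale: White sprung hook scale, fixed. Origin on the worktop straight below the hook's seat, z up. Base plate 12 mm high, x = -65 to 185 mm, y = +-60 mm; column 318 mm high, 34 x 58 mm, its centre at x = +150 mm, with a graduated plate at its +y side. The hook arm reaches from the column along scale -x, toward the robot.
- hook_seat (a point): Centre of the seated cross bar: 262 mm above the worktop when empty, moves down with the hook. The seat is a V along scale y, 24 mm wide, 45 degree sides opening upward to 32 mm; tip (-x side) and back end 11 mm above this point, arm underside 22 mm below it. Come in along scale +x, bar parallel to scale y and 20 to 35 mm above this point, arm through the pan's window; then lower.
- hook (a joint): How far the hook is pulled down, m: 0 empty. It stays at 0 up to a load of 2 N, then gives 1 m per 80 N; no friction, lightly damped, 0.1 kg. Marks from 0.10 on are red. The pan's weight alone pulls it to 0.020 to 0.090. While the pan is held the hook follows the hand, so this does not show when the spring carries the whole weight: only the force on the tool does.
- cork_mat: Round cork mat, 170 mm across, 8 mm thick, fixed; origin at the centre of its underside. The pan stands on it at the start and belongs there at the end.
- spice_jar: Spice jar with a red cap, 45 x 45 x 106 mm, near the mat, origin at the underside's centre. Leave alone.
- salt_shaker: Salt shaker, 44 x 44 x 90 mm, near the mat, origin at the underside's centre. Leave alone.

How it is judged:
By the outcome, as a careful person would: the job done as asked, in the order asked, and still so for the second after the job is handed in, with the robot touching nothing.
It also fails if it takes over 72 s, if anything falls off the work surface, if the arm or the gripper's body presses on something with over 40 N, if the wrist force passes 120 N, or if a joint passes its speed limit or range.

## Working session

There is one attempt and no reset: what is moved stays moved. The work goes in short steps, Python scripts to look and compute and a tool call to move; the robot and the scene stay as the last step left them, time stands still between calls to the robot, and variables do not carry over. Pictures are saved under pics/ and viewed, at most 10 in all, crops included, and the job is handed in when it is done.

Besides the shell and the picture viewer there is one more tool, called after "Call:" as name(argument=value, ...), one argument or row to a line, values as JSON. move_arm: Moves the arm, as the interface text tells. Scaled input: -1 to 1 covers 50 mm each way for a shift and 8 degrees each way for a turn. Its arguments: {"type":"object","properties":{"motion":{"type":"array","items":{"type":"array"}},"claw":{"type":"number"},"force":{"type":"number"}},"required":["motion"]}

```bash
ls; mkdir -p pics; cat > h.py <<'E'
import numpy as np, cv2
from rig import env, viewer
def cam(n):
    s=env.observe(); im=viewer.get_image(n)
    if n=="wrist":
        T=np.eye(4);T[:3,:3]=s["tool_rot"];T[:3,3]=s["position"]
        M=T@np.array(im["T_tool_cam"])
    else:
        M=np.eye(4);M[:3,:3]=im["attitude"];M[:3,3]=im["eye"]
    return im,M
def cloud(im,M):
    d=im["depth"];v,u=np.mgrid[:d.shape[0],:d.shape[1]]
    P=np.stack([(u-im["cx"])/im["fx"]*d,-(v-im["cy"])/im["fy"]*d,-d],-1)
    W=P@M[:3,:3].T+M[:3,3];W[d==0]=np.nan
    return W
def save(im,n): cv2.imwrite("pics/"+n+".png",im["frame"][:,:,::-1])
E
python3 - <<'E'
from h import *
s=env.observe();print({k:np.round(v,3).tolist() for k,v in s.items()})
for n in("scene","top"):
    im,M=cam(n);save(im,n+"0");np.savez(n+"0.npz",W=cloud(im,M),f=im["frame"],M=M);print(n,M.round(3).tolist(),[im[k] for k in("fx","fy","cx","cy")],[k for k in im])
E
```

```text
pics
{'time_s': 0.0, 'q': [54.815, 21.841, 74.385, -0.001, 83.858, -12.337], 'qvel': [0.057, 0.015, -0.013, 0.009, -0.025, 0.05], 'joint_efforts': [-0.002, -44.845, -23.128, -0.0, 0.005, -0.0], 'position': [0.213, 0.507, 0.248], 'tool_rot': [[-0.922, 0.388, -0.001], [0.388, 0.922, -0.001], [0.0, -0.001, -1.0]], 'ft_force': [-0.37, -0.119, -0.955], 'wrist_torque': [0.005, 0.053, 0.005], 'gripper_force': 0.0, 'grip_width': 0.085}
scene [[0.671, 0.441, -0.595, -0.26], [-0.741, 0.4, -0.539, -0.681], [0.001, 0.803, 0.596, 0.951], [0.0, 0.0, 0.0, 1.0]] [506.4357067087754, 506.4357067087754, 320.37748699054833, 237.0556634073301] ['frame', 'depth', 'fx', 'fy', 'cx', 'cy', 'eye', 'attitude']
top [[-0.046, 0.868, -0.495, -0.211], [-0.999, -0.038, 0.026, 0.048], [0.004, 0.496, 0.868, 1.46], [0.0, 0.0, 0.0, 1.0]] [550.2204346596463, 550.2204346596463, 324.6630644648312, 243.4786818815255] ['frame', 'depth', 'fx', 'fy', 'cx', 'cy', 'eye', 'attitude']
```

View pics/scene0.png

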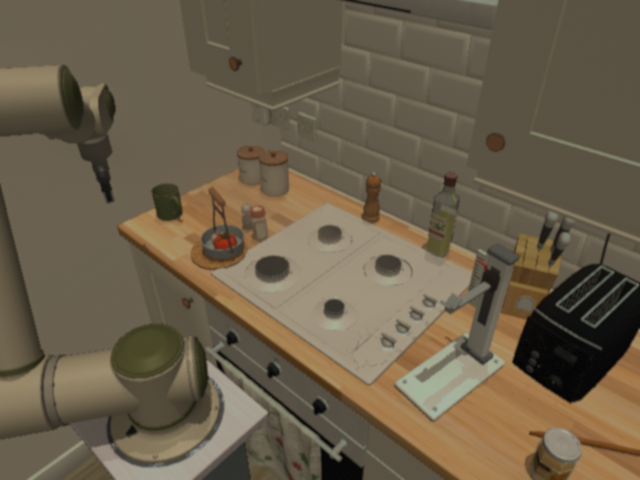

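View pics/top0.png

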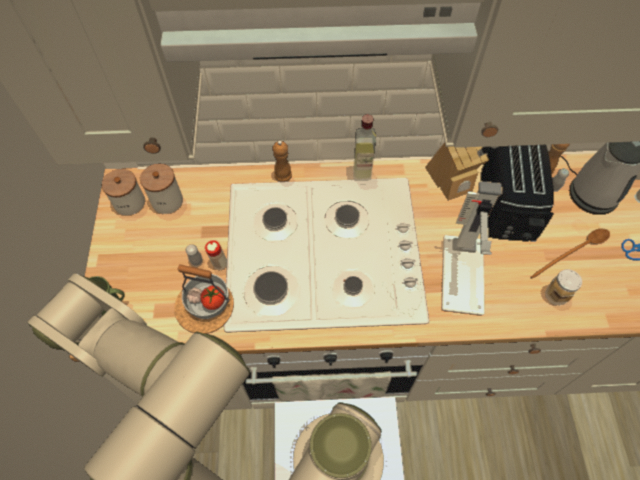

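Top view: the pan is on its mat near (205,297) with its grip at (196,271). The jar is at (214,252), the shaker at (194,254), and the scale base spans (443-485, 237-312) with the hook arm near (468,240).

```bash
python3 - <<'E'
from h import *
W=np.load("top0.npz")["W"];f=np.load("top0.npz")["f"]
hsv=cv2.cvtColor(f,cv2.COLOR_RGB2HSV)
def box(u0,u1,v0,v1): 
    return W[v0:v1,u0:u1].reshape(-1,3),f[v0:v1,u0:u1].reshape(-1,3)
P,c=box(165,245,225,340)
g=P[(P[:,2]>0.18)&(P[:,2]<0.215)];print("grip",len(g),np.nanmean(g,0),g.min(0),g.max(0))
xy=g[:,:2]-g[:,:2].mean(0);U,S,V=np.linalg.svd(xy,full_matrices=False);print(V[0],np.degrees(np.arctan2(V[0,1],V[0,0])), np.ptp(xy@V[0]),np.ptp(xy@V[1]))
P,c=box(430,505,175,320)
for a,b in((0.006,0.02),(0.2,0.245),(0.245,0.262),(0.262,0.29),(0.305,0.33)):
    g=P[(P[:,2]>a)&(P[:,2]<b)].astype(np.float32)
    if len(g)>5:
        print(a,b,len(g),g.min(0).round(3),g.max(0).round(3),cv2.minAreaRect(g[:,:2].copy()*1000))
# rim circle
for n in("top0","scene0"):
    W2=np.load(n+".npz")["W"];P=W2.reshape(-1,3)
    g=P[(P[:,2]>0.18)&(P[:,2]<0.215)&(P[:,1]>0.25)&(P[:,1]<0.45)&(P[:,0]>.25)&(P[:,0]<.6)]
    r=P[(P[:,2]>0.05)&(P[:,2]<0.060)&(P[:,1]>0.2)&(P[:,1]<0.5)&(P[:,0]>.25)&(P[:,0]<.6)]
    print(n,len(g),g.mean(0) if len(g) else 0,g.min(0),g.max(0),"rim",len(r),r.min(0),r.max(0))
W2=np.load("scene0.npz")["W"]
P=W2[220:420,390:520].reshape(-1,3)
for a,b in((0.006,0.02),(0.235,0.262),(0.262,0.29),(0.305,0.33)):
    g=P[(P[:,2]>a)&(P[:,2]<b)&(P[:,0]<.75)].astype(np.float32)
    if len(g)>5: print(a,b,len(g),g.min(0).round(3),g.max(0).round(3),cv2.minAreaRect(g[:,:2].copy()*1000))
E
```

```text
grip 270 [0.43929215 0.34682873 0.20219695] [0.42111855 0.30412318 0.18468927] [0.45888585 0.3928602  0.2126179 ]
[0.26948141 0.96300559] 74.36659001579908 0.09063906798977224 0.01973753413446018
0.006 0.02 2765 [ 0.367 -0.541  0.006] [ 0.856 -0.32   0.02 ] ((611.4699096679688, -437.92022705078125), (206.68438720703125, 488.80975341796875), 86.12364196777344)
0.2 0.245 193 [ 0.434 -0.433  0.2  ] [ 0.59  -0.36   0.245] ((512.9721069335938, -377.41400146484375), (74.56593322753906, 144.06130981445312), 73.83589935302734)
0.245 0.262 348 [ 0.434 -0.434  0.245] [ 0.589 -0.36   0.262] ((509.35101318359375, -379.69256591796875), (75.25996398925781, 147.9913330078125), 76.05863189697266)
0.262 0.29 371 [ 0.421 -0.435  0.262] [ 0.599 -0.36   0.29 ] ((512.4404907226562, -380.5567932128906), (75.62960052490234, 173.20779418945312), 75.90194702148438)
0.305 0.33 287 [ 0.564 -0.445  0.305] [ 0.607 -0.384  0.325] ((586.8947143554688, -413.6700439453125), (59.27165985107422, 37.48279571533203), 78.45345306396484)
top0 270 [0.43929215 0.34682873 0.20219695] [0.42111855 0.30412318 0.18468927] [0.458
[... 254 characters left out ...]
0.05002559] [0.58022125 0.41244329 0.05996731]
0.006 0.02 4594 [ 0.364 -0.513  0.006] [ 0.746 -0.077  0.02 ] ((576.2417602539062, -276.88909912109375), (485.8035888671875, 288.7205810546875), 60.4431266784668)
0.235 0.262 762 [ 0.422 -0.442  0.235] [ 0.592 -0.363  0.262] ((506.38214111328125, -409.9913330078125), (165.13548278808594, 79.01821899414062), 5.621834754943848)
0.262 0.29 656 [ 0.415 -0.442  0.262] [ 0.592 -0.361  0.29 ] ((502.85955810546875, -407.14398193359375), (173.2418670654297, 80.86197662353516), 3.67018723487854)
0.305 0.33 393 [ 0.563 -0.447  0.306] [ 0.603 -0.386  0.32 ] ((584.0079345703125, -416.9674377441406), (56.817832946777344, 36.87664031982422), 79.22979736328125)
```

Call:
move_arm(
  motion=[
    [[0,0,-0.16],[0,0,1]],
    [[0,0,-0.16],[0,0,1]],
    [[0,0,-0.16],[0,0,1]],
    [[0,0,-0.16],[0,0,1]],
    [[0,0,-0.16],[0,0,1]],
    [[0,0,-0.16],[0,0,1]],
    [[0,0,-0.16],[0,0,1]],
    [[0,0,-0.16],[0,0,1]],
    [[0,0,-0.16],[0,0,1]],
    [[0,0,-0.16],[0,0,0.9]],
    [[-0.23,0.65,0],[0,0,0.45]],
    [[-0.23,0.65,0],[0,0,0]],
    [[-0.23,0.65,0],[0,0,0]],
    [[-0.23,0.65,0],[0,0,0]],
    [[-0.23,0.65,0],[0,0,0]],
    [[-0.23,0.65,0],[0,0,0]],
    [[-0.23,0.65,0],[0,0,0]],
    [[-0.23,0.65,0],[0,0,0]],
    [[0,0,0],[0,0,0]],
    [[0,0,0],[0,0,0]],
  ],
  claw=0,
  force=60,
)

```text
time_s: 2.1
position: [0.4404, 0.3496, 0.3278]
tool_rot: [[0.271, 0.963, -0.001], [0.963, -0.271, -0.0], [-0.001, -0.001, -1.0]]
ft_force: [-0.3, 0.6, 0.4]
grip_width: 0.0853
gripper_force: 0.0
```

```bash
python3 - <<'E'
from h import *
s=env.observe();im,M=cam("wrist");save(im,"w1");W=cloud(im,M);P=W.reshape(-1,3)
np.savez("w1.npz",W=W,f=im["frame"])
ok=(P[:,2]>.195)&(P[:,2]<.215)&(np.hypot(P[:,0]-.44,P[:,1]-.348)<.06)
g=P[ok].astype(np.float32)
print(len(g),g.mean(0),cv2.minAreaRect(g[:,:2].copy()*1000),np.percentile(g[:,2],[5,50,95]))
r=P[(P[:,2]>.05)&(P[:,2]<.059)&(np.hypot(P[:,0]-.44,P[:,1]-.348)<.09)].astype(np.float32)
print("rim",cv2.minEnclosingCircle(r[:,:2].copy()*1000))
print(s["position"],M.round(3).tolist())
# scale base plate
for n,(u0,u1,v0,v1) in(("top0",(430,505,175,320)),("scene0",(385,520,330,420))):
    D=np.load(n+".npz");f=D["f"][v0:v1,u0:u1];w=D["W"][v0:v1,u0:u1]
    hsv=cv2.cvtColor(f,cv2.COLOR_RGB2HSV)
    m=((hsv[...,1]<60)&(hsv[...,2]>130)&(w[...,2]>.004)&(w[...,2]<.022)&(w[...,1]<-.25)&(w[...,0]<.65)).astype(np.uint8)
    k,l,st,_=cv2.connectedComponentsWithStats(m);i=1+np.argmax(st[1:,4])
    g=w[l==i][:,:2].astype(np.float32)*1000
    print(n,len(g),cv2.minAreaRect(g.copy()),g.min(0),g.max(0))
E
```

```text
2631 [0.44161874 0.35188377 0.20444126] ((440.8721008300781, 348.9979553222656), (88.68972778320312, 17.779502868652344), 74.42613220214844) [0.2007506  0.2048423  0.20637712]
rim ((441.2970886230469, 350.99334716796875), 67.09922790527344)
[0.44044657 0.34963304 0.32782825] [[0.963, 0.259, 0.081, 0.46], [-0.271, 0.919, 0.286, 0.423], [-0.001, -0.297, 0.955, 0.453], [0.0, 0.0, 0.0, 1.0]]
top0 2624 ((497.359130859375, -398.1704406738281), (119.19342041015625, 251.53150939941406), 79.3927001953125) [ 367.3278 -468.0467] [ 630.5416 -320.2116]
scene0 3506 ((496.2604064941406, -400.75250244140625), (119.66519165039062, 250.7529296875), 80.08150482177734) [ 365.27557 -477.90005] [ 614.2553 -322.7349]
```

View pics/w1.png

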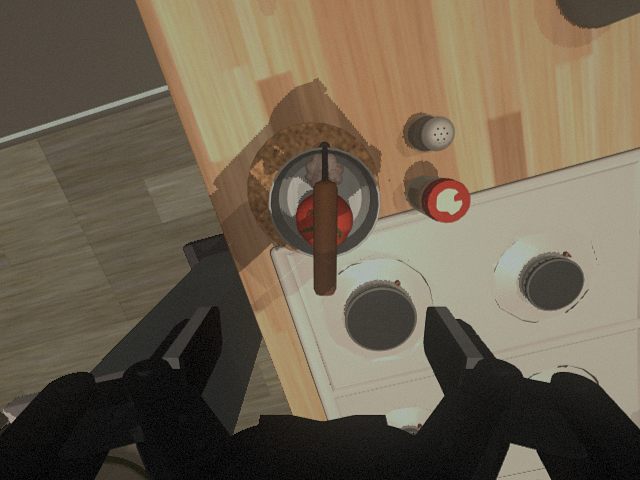

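Wrist view: the grip is centred under the open fingers, running from (325,183) to (325,290), with the pan beneath. The jar (445,200) and shaker (437,133) stand clear. Descending now.

Call:
move_arm(
  motion=[
    [[0,0,0.3],[0,0,0]],
    [[0,0,0.4],[0,0,0]],
    [[0,0,0.4],[0,0,0]],
    [[0,0,0.4],[0,0,0]],
    [[0,0,0.4],[0,0,0]],
    [[0,0,0.4],[0,0,0]],
    [[0,0,0.3],[0,0,0]],
    [[0,0,0.1],[0,0,0]],
    [[0,0,0],[0,0,0]],
    [[0,0,0],[0,0,0]],
  ],
)

```text
time_s: 3.15
position: [0.4402, 0.3504, 0.1942]
tool_rot: [[0.269, 0.963, 0.001], [0.963, -0.269, 0.001], [0.001, 0.001, -1.0]]
ft_force: [-0.3, -0.5, 0.0]
grip_width: 0.0856
gripper_force: 0.0
```

Call:
move_arm(
  motion=[
    [[0,0,0],[0,0,0]],
    [[0,0,0],[0,0,0]],
    [[0,0,0],[0,0,0]],
    [[0,0,0],[0,0,0]],
    [[0,0,0],[0,0,0]],
    [[0,0,0],[0,0,0]],
    [[0,0,0],[0,0,0]],
    [[0,0,0],[0,0,0]],
  ],
  claw=1,
  force=60,
)

```text
time_s: 3.95
position: [0.4405, 0.3499, 0.1934]
tool_rot: [[0.27, 0.963, 0.001], [0.963, -0.27, 0.0], [0.0, 0.001, -1.0]]
ft_force: [1.8, -0.8, 0.7]
grip_width: 0.0169
gripper_force: 59.7
```

```bash
cat >> h.py <<'E'
def ft(n=8):
    F=[]
    for _ in range(n):
        viewer.get_image("top");F.append(env.observe()["ft_force"])
    F=np.array(F);print("ft",F.mean(0).round(2),"sd",F.std(0).round(2),env.observe()["position"].__repr__(),env.observe()["grip_width"],env.observe()["time_s"])
    return F
E
python3 -c "
from h import *
print(ft(6).round(2)[:,2])"
```

```text
ft [ 2.   -0.06  1.66] sd [0.45 0.21 0.27] array([0.44047977, 0.34992821, 0.1934836 ]) 0.017176074554939576 4.25
[1.76 1.09 1.73 1.63 1.79 1.98]
```

Call:
move_arm(
  motion=[
    [[0,0,-0.05],[0,0,0]],
    [[0,0,-0.1],[0,0,0]],
    [[0,0,-0.2],[0,0,0]],
    [[0,0,-0.3],[0,0,0]],
    [[0,0,-0.4],[0,0,0]],
    [[0,0,-0.4],[0,0,0]],
    [[0,0,-0.4],[0,0,0]],
    [[0,0,-0.4],[0,0,0]],
    [[0,0,-0.3],[0,0,0]],
    [[0,0,-0.2],[0,0,0]],
    [[0,0,-0.1],[0,0,0]],
    [[0,0,-0.01],[0,0,0]],
    [[0,0,0],[0,0,0]],
    [[0,0,0],[0,0,0]],
    [[0,0,0],[0,0,0]],
  ],
)

```text
time_s: 5.75
position: [0.4402, 0.3499, 0.3358]
tool_rot: [[0.27, 0.963, -0.001], [0.963, -0.27, -0.001], [-0.001, -0.001, -1.0]]
ft_force: [0.3, 0.3, -7.2]
grip_width: 0.0172
gripper_force: 58.9
```

```bash
python3 -c "
from h import *
print(ft(12).round(2)[:,2]);print(env.observe()['tool_rot'])"
```

```text
ft [-0.09  0.16 -7.1 ] sd [0.45 0.47 0.55] array([0.44030646, 0.3499063 , 0.33632434]) 0.016966662093653863 6.35
[-7.5  -6.63 -6.82 -7.65 -6.5  -6.64 -7.38 -7.97 -7.7  -6.94 -6.06 -7.34]
[[ 2.69763540e-01  9.62926598e-01  1.21647234e-06]
 [ 9.62926598e-01 -2.69763540e-01  1.68964292e-05]
 [ 1.65981810e-05 -3.38666698e-06 -1.00000000e+00]]
```

Call:
move_arm(
  motion=[
    [[0,0,0],[0,0,-0.2]],
    [[-0.1,0,0],[0,0,-0.27]],
    [[-0.2,0,0],[0,0,-0.2]],
    [[-0.3,0.06,0],[0,0,0]],
    [[-0.4,0.06,0],[0,0,0]],
    [[-0.4,0.06,0],[0,0,0]],
    [[-0.4,0.06,0],[0,0,0]],
    [[-0.4,0.06,0],[0,0,0]],
    [[-0.4,0.06,0],[0,0,0]],
    [[-0.4,0.06,0],[0,0,0]],
    [[-0.4,0.06,0],[0,0,0]],
    [[-0.4,0.06,0],[0,0,0]],
    [[-0.4,0.06,0],[0,0,0]],
    [[-0.4,0.06,0],[0,0,0]],
    [[-0.4,0.06,0],[0,0,0]],
    [[-0.4,0.06,0],[0,0,0]],
    [[-0.4,0.06,0],[0,0,0]],
    [[-0.4,0.06,0],[0,0,0]],
    [[-0.4,0.06,0],[0,0,0]],
    [[-0.4,0.06,0],[0,0,0]],
  ],
  force=80,
)

```text
time_s: 8.35
position: [0.4269, -0.0047, 0.3366]
tool_rot: [[0.179, 0.984, 0.001], [0.984, -0.179, -0.0], [-0.0, 0.001, -1.0]]
ft_force: [0.4, 0.2, -7.2]
grip_width: 0.0168
gripper_force: 82.2
```

Call:
move_arm(
  motion=[
    [[-0.4,-0.06,0],[0,0,0]],
    [[-0.4,-0.06,0],[0,0,0]],
    [[-0.4,-0.06,0],[0,0,0]],
    [[-0.4,-0.06,0],[0,0,0]],
    [[-0.4,-0.06,0],[0,0,0]],
    [[-0.4,-0.06,0],[0,0,0]],
    [[-0.4,-0.06,0],[0,0,0]],
    [[-0.4,-0.06,0],[0,0,0]],
    [[-0.4,-0.06,0],[0,0,0]],
    [[-0.4,-0.06,0],[0,0,0]],
    [[-0.4,-0.06,0],[0,0,0]],
    [[-0.4,-0.06,0],[0,0,0]],
    [[-0.4,-0.06,0],[0,0,0]],
    [[-0.4,-0.06,0],[0,0,0]],
    [[-0.4,-0.06,0],[0,0,0]],
    [[-0.4,-0.06,0],[0,0,0]],
    [[-0.4,-0.06,0],[0,0,0]],
    [[-0.3,-0.03,0],[0,0,0]],
    [[-0.2,0,0],[0,0,0]],
    [[-0.1,0,0],[0,0,0]],
  ],
)

```text
time_s: 10.35
position: [0.3094, -0.3588, 0.3362]
tool_rot: [[0.179, 0.984, 0.0], [0.984, -0.179, 0.0], [0.0, -0.0, -1.0]]
ft_force: [0.4, 1.2, -7.2]
grip_width: 0.0168
gripper_force: 82.2
```

Call:
move_arm(
  motion=[
    [[0,0,0],[0,0,0]],
    [[0,0,0],[0,0,0]],
  ],
)

```text
time_s: 10.55
position: [0.3098, -0.3576, 0.3364]
tool_rot: [[0.178, 0.984, 0.0], [0.984, -0.178, 0.0], [0.0, -0.0, -1.0]]
ft_force: [1.0, 0.7, -6.1]
grip_width: 0.0167
gripper_force: 82.2
```

```bash
python3 - <<'E'
from h import *
print(env.observe()["position"],env.observe()["tool_rot"].round(4).tolist() if hasattr(env.observe()["tool_rot"],"round") else env.observe()["tool_rot"])
ft(3)
im,M=cam("scene");save({"frame":cv2.resize(im["frame"][180:420,380:620],(800,800))[:600]},"s2")
W=cloud(im,M);P=W.reshape(-1,3)
g=P[(P[:,2]>.255)&(P[:,2]<.28)&(P[:,0]>.40)&(P[:,0]<.52)&(P[:,1]>-.43)&(P[:,1]<-.34)]
sx=np.array([.984,-.179]);sy=np.array([.179,.984]);d=g[:,:2]-[.4378,-.3888]
print(len(g),"arm along x",np.percentile(d@sx,[1,50,99]),"y",np.percentile(d@sy,[1,50,99]),"z",np.percentile(g[:,2],[1,50,99]))
E
```

```text
[ 0.30980871 -0.3575945   0.33635907] [[0.1781, 0.984, 0.0001], [0.984, -0.1781, 0.0003], [0.0004, -0.0, -1.0]]
ft [-0.15  0.32 -6.99] sd [0.09 0.08 0.49] array([ 0.30983337, -0.3575902 ,  0.33643844]) 0.016695245423636904 10.7
196 arm along x [-0.0198479   0.00612378  0.01812386] y [-0.01349903 -0.00302331  0.00997172] z [0.25534177 0.26465808 0.27181393]
```

View pics/s2.png

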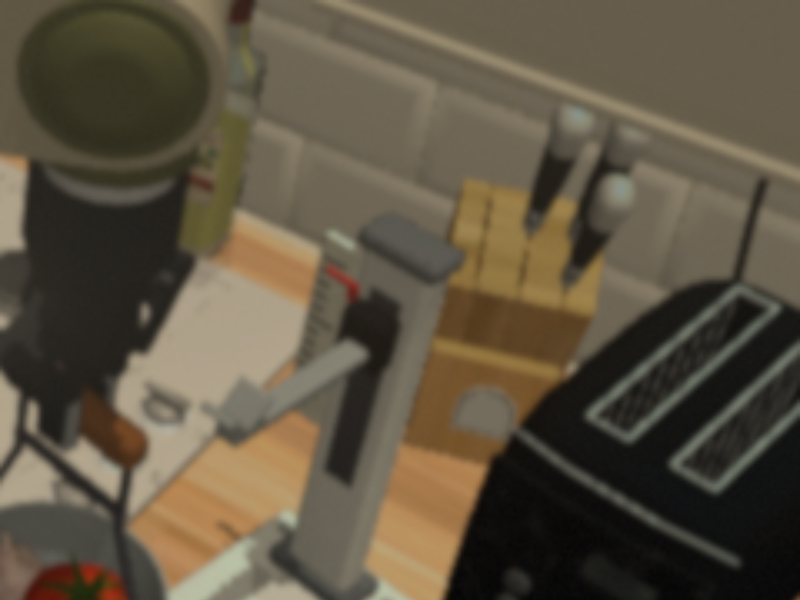

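The scene crop shows the pan hanging on the near side, its grip at (110,430). The hook block at (240,405) is empty and in line with the window. Moving in along scale +x.

Call:
move_arm(
  motion=[
    [[-0.08,0,0],[0,0,0]],
    [[-0.08,0.06,0],[0,0,0]],
    [[0,0.12,0],[0,0,0]],
    [[0,0.2,0],[0,0,0]],
    [[0,0.25,0],[0,0,0]],
    [[0,0.25,0],[0,0,0]],
    [[0,0.25,0],[0,0,0]],
    [[0,0.25,0],[0,0,0]],
    [[0,0.25,0],[0,0,0]],
    [[0,0.25,0],[0,0,0]],
    [[0,0.25,0],[0,0,0]],
    [[0,0.2,0],[0,0,0]],
    [[0,0.15,0],[0,0,0]],
    [[0,0.1,0],[0,0,0]],
    [[0,0.05,0],[0,0,0]],
    [[0,0,0],[0,0,0]],
    [[0,0,0],[0,0,0]],
  ],
)

```text
time_s: 12.45
position: [0.4373, -0.3895, 0.3364]
tool_rot: [[0.179, 0.984, -0.0], [0.984, -0.179, 0.0], [-0.0, -0.0, -1.0]]
ft_force: [0.2, -1.2, -6.9]
grip_width: 0.0166
gripper_force: 82.2
```

```bash
python3 - <<'E'
from h import *
F=ft(4)
im,M=cam("scene");save({"frame":cv2.resize(im["frame"][230:380,400:600],(800,600))},"s3")
E
```

```text
ft [ 0.02 -0.28 -7.06] sd [0.29 0.29 0.33] array([ 0.43735596, -0.38948155,  0.33647266]) 0.01668941360366642 12.65
```

View pics/s3.png

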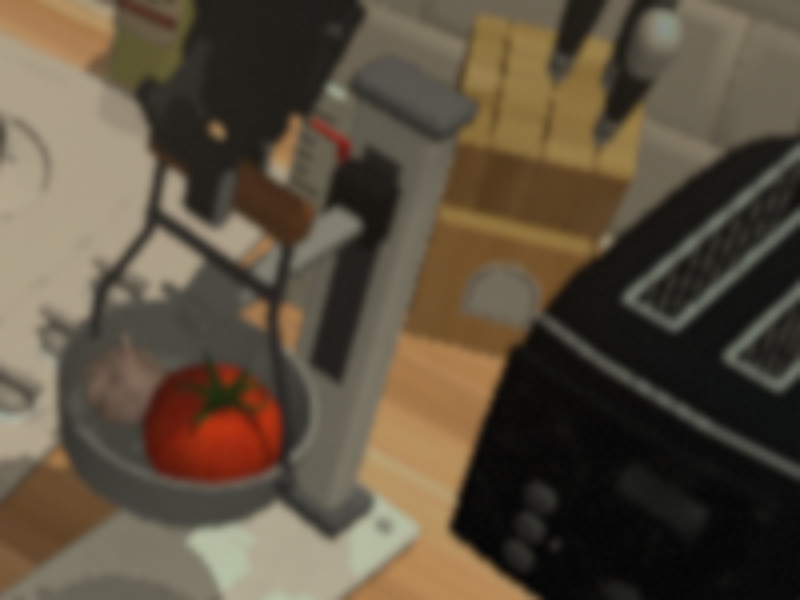

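The crop shows the hook arm passing through the pan's window, with the cross bar (150,210)–(280,300) above the hook seat. Lowering.

Call:
move_arm(
  motion=[
    [[0,0,0.03],[0,0,0]],
    [[0,0,0.06],[0,0,0]],
    [[0,0,0.06],[0,0,0]],
    [[0,0,0.06],[0,0,0]],
    [[0,0,0.06],[0,0,0]],
    [[0,0,0.06],[0,0,0]],
    [[0,0,0.06],[0,0,0]],
    [[0,0,0.05],[0,0,0]],
    [[0,0,0.03],[0,0,0]],
    [[0,0,0.02],[0,0,0]],
    [[0,0,0.02],[0,0,0]],
    [[0,0,0.02],[0,0,0]],
    [[0,0,0.02],[0,0,0]],
    [[0,0,0.02],[0,0,0]],
    [[0,0,0.03],[0,0,0]],
    [[0,0,0.03],[0,0,0]],
    [[0,0,0.03],[0,0,0]],
    [[0,0,0.04],[0,0,0]],
    [[0,0,0.04],[0,0,0]],
    [[0,0,0.04],[0,0,0]],
  ],
)

```text
time_s: 14.7
position: [0.4377, -0.3896, 0.2973]
tool_rot: [[0.179, 0.984, 0.0], [0.984, -0.179, -0.0], [-0.0, 0.0, -1.0]]
ft_force: [3.9, -1.1, -4.4]
grip_width: 0.0163
gripper_force: 82.7
```

```bash
python3 -c "
from h import *
ft(4)"
```

```text
ft [ 2.89 -0.99 -4.03] sd [0.39 0.35 0.66] array([ 0.43769873, -0.38953321,  0.29741204]) 0.01681263469659018 14.9
```

The lateral force of +2.9 N shows the bar bearing on the tip-side flank of the V, so I'll shift toward scale +x.

Call:
move_arm(
  motion=[
    [[0,0.02,0],[0,0,0]],
    [[0,0.02,0],[0,0,0]],
    [[0,0,0],[0,0,0]],
    [[0,0,0],[0,0,0]],
  ],
)

```text
time_s: 15.3
position: [0.4391, -0.3897, 0.2971]
tool_rot: [[0.179, 0.984, -0.002], [0.984, -0.179, 0.001], [0.0, -0.002, -1.0]]
ft_force: [-3.2, 0.2, -3.6]
grip_width: 0.0167
gripper_force: 82.6
```

```bash
python3 -c "
from h import *
ft(5)"
```

```text
ft [-4.71  0.51 -3.72] sd [0.55 0.48 0.22] array([ 0.43913951, -0.38973569,  0.29720315]) 0.016685494511490255 15.55
```

Call:
move_arm(
  motion=[
    [[0,-0.012,0],[0,0,0]],
    [[0,-0.012,0.02],[0,0,0]],
    [[0,0,0.04],[0,0,0]],
    [[0,0,0.05],[0,0,0]],
    [[0,0,0.05],[0,0,0]],
    [[0,0,0.05],[0,0,0]],
    [[0,0,0.05],[0,0,0]],
    [[0,0,0.05],[0,0,0]],
    [[0,0,0.05],[0,0,0]],
    [[0,0,0.05],[0,0,0]],
    [[0,0,0.05],[0,0,0]],
    [[0,0,0.05],[0,0,0]],
    [[0,0,0.05],[0,0,0]],
    [[0,0,0.05],[0,0,0]],
    [[0,0,0.05],[0,0,0]],
    [[0,0,0.05],[0,0,0]],
    [[0,0,0.05],[0,0,0]],
    [[0,0,0.05],[0,0,0]],
    [[0,0,0.05],[0,0,0]],
    [[0,0,0.04],[0,0,0]],
  ],
)

```text
time_s: 17.55
position: [0.4386, -0.3897, 0.2524]
tool_rot: [[0.179, 0.984, 0.001], [0.984, -0.179, -0.001], [-0.0, 0.001, -1.0]]
ft_force: [4.9, 0.0, -0.5]
grip_width: 0.0165
gripper_force: 83.2
```

Call:
move_arm(
  motion=[
    [[0,0,0.03],[0,0,0]],
    [[0,0,0.02],[0,0,0]],
    [[0,0,0],[0,0,0]],
    [[0,0,0],[0,0,0]],
    [[0,0,0],[0,0,0]],
  ],
)

```text
time_s: 18.05
position: [0.4386, -0.3897, 0.2501]
tool_rot: [[0.179, 0.984, 0.001], [0.984, -0.179, -0.001], [-0.0, 0.001, -1.0]]
ft_force: [4.6, 0.5, -0.9]
grip_width: 0.0171
gripper_force: 83.2
```

```bash
python3 -c "
from h import *
ft(10)"
```

```text
ft [ 5.27  0.03 -0.35] sd [0.51 0.48 0.44] array([ 0.43854479, -0.38967951,  0.25008377]) 0.016206290575650754 18.55
```

Call:
move_arm(
  motion=[
    [[0,0.01,0.01],[0,0,0]],
    [[0,0.01,0.02],[0,0,0]],
    [[0,0,0.02],[0,0,0]],
    [[0,0,0.01],[0,0,0]],
    [[0,0,0],[0,0,0]],
    [[0,0,0],[0,0,0]],
  ],
)

```text
time_s: 19.15
position: [0.4389, -0.3898, 0.2467]
tool_rot: [[0.179, 0.984, -0.001], [0.984, -0.179, 0.0], [0.0, -0.001, -1.0]]
ft_force: [-1.6, 0.4, -0.3]
grip_width: 0.0166
gripper_force: 83.2
```

```bash
python3 -c "
from h import *
ft(10)"
```

```text
ft [-3.26  0.75 -0.1 ] sd [0.82 0.46 0.46] array([ 0.439035  , -0.38976527,  0.24672556]) 0.016762531002127046 19.65
```

Call:
move_arm(
  motion=[
    [[0,-0.004,0.01],[0,0,0]],
    [[0,-0.004,0.01],[0,0,0]],
    [[0,0,0.01],[0,0,0]],
    [[0,0,0],[0,0,0]],
    [[0,0,0],[0,0,0]],
    [[0,0,0],[0,0,0]],
  ],
)

```text
time_s: 20.25
position: [0.439, -0.3898, 0.2454]
tool_rot: [[0.179, 0.984, 0.0], [0.984, -0.179, -0.0], [-0.0, 0.0, -1.0]]
ft_force: [-3.3, 1.3, -0.1]
grip_width: 0.0167
gripper_force: 83.2
```

```bash
python3 -c "
from h import *
ft(16)"
```

```text
ft [-3.06  0.89 -0.16] sd [0.47 0.44 0.64] array([ 0.43895745, -0.38976203,  0.24534439]) 0.01632799295090004 21.05
```

Call:
move_arm(
  motion=[
    [[0,-0.01,0.01],[0,0,0]],
    [[0,0,0.01],[0,0,0]],
    [[0,0,0],[0,0,0]],
    [[0,0,0],[0,0,0]],
    [[0,0,0],[0,0,0]],
  ],
  force=20,
)

```text
time_s: 21.55
position: [0.4388, -0.3897, 0.2444]
tool_rot: [[0.179, 0.984, 0.001], [0.984, -0.178, -0.0], [-0.0, 0.001, -1.0]]
ft_force: [0.2, -0.1, 0.2]
grip_width: 0.017
gripper_force: 83.3
```

```bash
python3 -c "
from h import *
ft(10)"
```

```text
ft [ 2.53  0.09 -0.16] sd [0.88 0.46 0.6 ] array([ 0.43865792, -0.38969203,  0.24440459]) 0.01699966746697793 22.05
```

Call:
move_arm(
  motion=[
    [[0,0,0],[0,0,0]],
    [[0,0,0],[0,0,0]],
    [[0,0,0],[0,0,0]],
    [[0,0,0],[0,0,0]],
  ],
  claw=0.6,
  force=20,
)

```text
time_s: 22.45
position: [0.4383, -0.3897, 0.2443]
tool_rot: [[0.179, 0.984, -0.0], [0.984, -0.179, 0.0], [0.0, -0.0, -1.0]]
ft_force: [-0.6, 0.1, 0.5]
grip_width: 0.0347
gripper_force: 0.0
```

Call:
move_arm(
  motion=[
    [[0,0,0],[0,0,0]],
    [[0,0,0],[0,0,0]],
    [[0,0,0],[0,0,0]],
    [[0,0,-0.1],[0,0,0]],
    [[0,0,-0.2],[0,0,0]],
    [[0,0,-0.3],[0,0,0]],
    [[0,0,-0.3],[0,0,0]],
    [[0,0,-0.2],[0,0,0]],
    [[0,0,-0.1],[0,0,0]],
    [[0,0,0],[0,0,0]],
    [[0,0,0],[0,0,0]],
    [[0,0,0],[0,0,0]],
    [[0,0,0],[0,0,0]],
  ],
  claw=0,
)

```text
time_s: 23.75
position: [0.4384, -0.3896, 0.3038]
tool_rot: [[0.179, 0.984, -0.001], [0.984, -0.179, 0.001], [0.001, -0.001, -1.0]]
ft_force: [-0.1, -0.8, 0.6]
grip_width: 0.0855
gripper_force: 0.0
```

```bash
python3 - <<'E'
from h import *
ft(8)
im,M=cam("wrist");save(im,"w4")
W=cloud(im,M);P=W.reshape(-1,3)
g=P[(P[:,2]>.245)&(P[:,2]<.262)&(np.hypot(P[:,0]-.4388,P[:,1]+.3897)<.055)].astype(np.float32)
print(len(g),g.mean(0),cv2.minAreaRect(g[:,:2].copy()*1000),np.percentile(g[:,2],[5,50,95]))
E
```

```text
ft [-0.02 -0.2  -0.12] sd [0.38 0.56 0.51] array([ 0.43847165, -0.38961272,  0.3043223 ]) 0.08534072263376989 24.15
4936 [ 0.4383533  -0.38566235  0.25678834] ((437.63958740234375, -389.8351135253906), (88.41230010986328, 18.01968765258789), 79.72313690185547) [0.25292929 0.25729837 0.25880538]
```

View pics/w4.png

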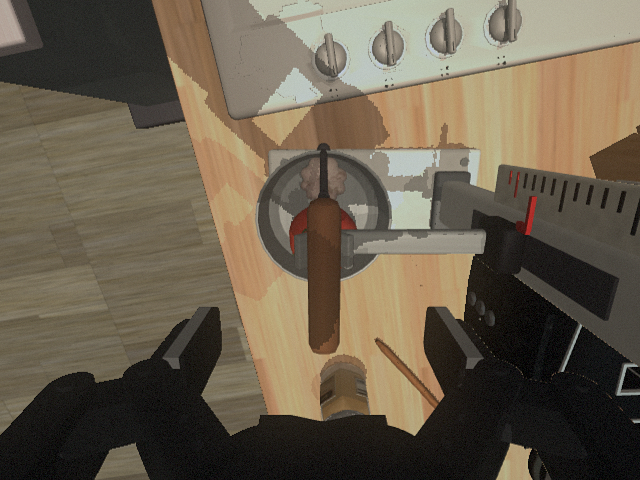

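The pan hangs upright in the hook: grip (322,200)-(322,350), arm in from the right at (430,242), red pointer short of the red marks. I'll wait and check that it's still.

Call:
move_arm(
  motion=[
    [[0,0,0],[0,0,0]],
    [[0,0,0],[0,0,0]],
    [[0,0,0],[0,0,0]],
    [[0,0,0],[0,0,0]],
    [[0,0,0],[0,0,0]],
    [[0,0,0],[0,0,0]],
    [[0,0,0],[0,0,0]],
    [[0,0,0],[0,0,0]],
    [[0,0,0],[0,0,0]],
    [[0,0,0],[0,0,0]],
    [[0,0,0],[0,0,0]],
    [[0,0,0],[0,0,0]],
  ],
)

```text
time_s: 25.4
position: [0.4385, -0.3896, 0.3043]
tool_rot: [[0.179, 0.984, 0.0], [0.984, -0.179, -0.0], [0.0, 0.0, -1.0]]
ft_force: [0.0, -0.2, -0.6]
grip_width: 0.0854
gripper_force: 0.0
```

```bash
python3 - <<'E'
from h import *
for k in range(16):
    im,M=cam("wrist");W=cloud(im,M);P=W.reshape(-1,3)
    g=P[(P[:,2]>.235)&(P[:,2]<.272)&(np.hypot(P[:,0]-.4388,P[:,1]+.3897)<.055)].astype(np.float32)
    r=cv2.minAreaRect(g[:,:2].copy()*1000)
    t=W[200:340,310:335].reshape(-1,3)
    print(np.round(env.observe()["time_s"],2),np.round(r[0],1),r[2].__round__(1),np.median(t[:,2]).round(4))
E
```

```text
25.45 [ 437.7 -389.7] 79.8 nan
25.5 [ 437.6 -390.1] 79.7 nan
25.55 [ 437.6 -390. ] 79.8 nan
25.6 [ 437.6 -389.9] 79.7 nan
25.65 [ 437.6 -389.8] 79.8 nan
25.7 [ 437.6 -389.9] 79.7 nan
25.75 [ 437.6 -389.8] 79.7 nan
25.8 [ 437.6 -389.9] 79.7 nan
25.85 [ 437.6 -389.9] 79.7 nan
25.9 [ 437.6 -389.9] 79.7 nan
25.95 [ 437.6 -389.7] 79.7 nan
26.0 [ 437.6 -390. ] 79.7 nan
26.05 [ 437.6 -390.1] 79.7 nan
26.1 [ 437.6 -389.9] 79.8 nan
26.15 [ 437.6 -389.8] 79.7 nan
26.2 [ 437.6 -390. ] 79.7 nan
```

Call:
move_arm(
  motion=[
    [[0,-0.01,0.1],[0,0,0]],
    [[0,-0.01,0.2],[0,0,0]],
    [[0,0,0.2],[0,0,0]],
    [[0,0,0.2],[0,0,0]],
    [[0,0,0.2],[0,0,0]],
    [[0,0,0.15],[0,0,0]],
    [[0,0,0.1],[0,0,0]],
    [[0,0,0.03],[0,0,0]],
    [[0,0,0],[0,0,0]],
    [[0,0,0],[0,0,0]],
    [[0,0,0],[0,0,0]],
  ],
)

```text
time_s: 27.3
position: [0.4375, -0.3896, 0.2457]
tool_rot: [[0.179, 0.984, 0.0], [0.984, -0.179, -0.001], [-0.001, 0.001, -1.0]]
ft_force: [0.1, -0.2, 0.5]
grip_width: 0.0854
gripper_force: 0.0
```

Call:
move_arm(
  motion=[
    [[0,0,0],[0,0,0]],
    [[0,0,0],[0,0,0]],
    [[0,0,0],[0,0,0]],
    [[0,0,0],[0,0,0]],
    [[0,0,0],[0,0,0]],
  ],
  claw=0.65,
)

```text
time_s: 27.8
position: [0.4375, -0.3895, 0.2453]
tool_rot: [[0.179, 0.984, -0.0], [0.984, -0.179, -0.0], [-0.0, -0.0, -1.0]]
ft_force: [-0.7, 0.2, -0.1]
grip_width: 0.0299
gripper_force: 0.0
```

Call:
move_arm(
  motion=[
    [[0,0,0],[0,0,0]],
    [[0,0,0],[0,0,0]],
    [[0,0,0],[0,0,0]],
    [[0,0,0],[0,0,0]],
  ],
  claw=1,
  force=20,
)

```text
time_s: 28.2
position: [0.4381, -0.3896, 0.2456]
tool_rot: [[0.178, 0.984, 0.002], [0.984, -0.178, -0.001], [-0.0, 0.002, -1.0]]
ft_force: [5.2, -1.1, 1.0]
grip_width: 0.0179
gripper_force: 20.8
```

```bash
python3 -c "
from h import *
ft(6)"
```

```text
ft [ 5.46 -0.8   0.08] sd [0.53 0.45 0.53] array([ 0.43814897, -0.38959394,  0.24556278]) 0.017950702183383786 28.5
```

Call:
move_arm(
  motion=[
    [[0,0.012,0],[0,0,0]],
    [[0,0,0],[0,0,0]],
    [[0,0,0],[0,0,0]],
  ],
)

```text
time_s: 28.8
position: [0.4383, -0.3896, 0.2454]
tool_rot: [[0.179, 0.984, 0.001], [0.984, -0.179, -0.0], [-0.0, 0.001, -1.0]]
ft_force: [4.2, -0.9, -0.5]
grip_width: 0.0182
gripper_force: 20.3
```

Call:
move_arm(
  motion=[
    [[0,0,0],[0,0,0]],
    [[0,0,0],[0,0,0]],
    [[0,0,0],[0,0,0]],
  ],
  claw=1,
  force=60,
)

```text
time_s: 29.1
position: [0.4383, -0.3896, 0.2454]
tool_rot: [[0.179, 0.984, 0.001], [0.984, -0.179, -0.0], [-0.0, 0.001, -1.0]]
ft_force: [6.4, -1.6, 0.9]
grip_width: 0.0172
gripper_force: 64.1
```

```bash
python3 -c "
from h import *
ft(3)"
```

```text
ft [ 5.04 -1.24  0.12] sd [0.71 0.47 0.54] array([ 0.43830215, -0.38963516,  0.24539929]) 0.017017613789465563 29.25
```

Call:
move_arm(
  motion=[
    [[0,0.014,0],[0,0,0]],
    [[0,0,0],[0,0,0]],
    [[0,0,-0.02],[0,0,0]],
    [[0,0,-0.04],[0,0,0]],
    [[0,0,-0.05],[0,0,0]],
    [[0,0,-0.06],[0,0,0]],
    [[0,0,-0.06],[0,0,0]],
    [[0,0,-0.06],[0,0,0]],
    [[0,0,-0.06],[0,0,0]],
    [[0,0,-0.06],[0,0,0]],
    [[0,0,-0.06],[0,0,0]],
    [[0,0,-0.06],[0,0,0]],
    [[0,0,-0.06],[0,0,0]],
    [[0,0,-0.06],[0,0,0]],
    [[0,0,-0.06],[0,0,0]],
    [[0,0,-0.06],[0,0,0]],
    [[0,0,-0.06],[0,0,0]],
    [[0,0,-0.06],[0,0,0]],
    [[0,0,-0.06],[0,0,0]],
    [[0,0,-0.06],[0,0,0]],
  ],
)

```text
time_s: 31.25
position: [0.4387, -0.3897, 0.2959]
tool_rot: [[0.179, 0.984, -0.0], [0.984, -0.179, 0.0], [0.0, -0.0, -1.0]]
ft_force: [-1.4, -1.3, -4.2]
grip_width: 0.0172
gripper_force: 63.3
```

Call:
move_arm(
  motion=[
    [[0,0,-0.05],[0,0,0]],
    [[0,0,-0.04],[0,0,0]],
    [[0,0,-0.03],[0,0,0]],
    [[0,0,-0.02],[0,0,0]],
    [[0,0,-0.02],[0,0,0]],
    [[0,0,-0.02],[0,0,0]],
    [[0,0,-0.02],[0,0,0]],
    [[0,0,-0.03],[0,0,0]],
    [[0,0,-0.03],[0,0,0]],
    [[0,0,-0.05],[0,0,0]],
    [[0,0,-0.06],[0,0,0]],
    [[0,0,-0.06],[0,0,0]],
    [[0,0,-0.08],[0,0,0]],
    [[0,0,-0.08],[0,0,0]],
    [[0,0,-0.08],[0,0,0]],
    [[0,0,-0.06],[0,0,0]],
    [[0,0,-0.04],[0,0,0]],
    [[0,0,0],[0,0,0]],
  ],
)

```text
time_s: 33.05
position: [0.4388, -0.3898, 0.3346]
tool_rot: [[0.179, 0.984, 0.0], [0.984, -0.179, -0.0], [-0.0, 0.0, -1.0]]
ft_force: [-0.5, 0.6, -6.1]
grip_width: 0.0171
gripper_force: 63.0
```

Call:
move_arm(
  motion=[
    [[0,-0.05,0],[0,0,0]],
    [[0,-0.1,0],[0,0,0]],
    [[0,-0.2,0],[0,0,0]],
    [[0,-0.25,0],[0,0,0]],
    [[0,-0.25,0],[0,0,0]],
    [[0,-0.25,0],[0,0,0]],
    [[0,-0.25,0],[0,0,0]],
    [[0,-0.25,0],[0,0,0]],
    [[0,-0.25,0],[0,0,0]],
    [[0,-0.25,0],[0,0,0]],
    [[0,-0.25,0],[0,0,0]],
    [[0,-0.15,0],[0,0,0]],
    [[0.1,-0.1,0],[0,0,0]],
    [[0.2,0,0],[0,0,0]],
    [[0.3,0,0],[0,0,0]],
    [[0.4,0.05,0],[0,0,0]],
    [[0.4,0.06,0],[0,0,0]],
    [[0.4,0.06,0],[0,0,0]],
    [[0.4,0.06,0],[0,0,0]],
    [[0.4,0.06,0],[0,0,0]],
  ],
)

```text
time_s: 35.05
position: [0.3488, -0.2391, 0.3344]
tool_rot: [[0.177, 0.984, 0.0], [0.984, -0.177, 0.0], [0.0, 0.0, -1.0]]
ft_force: [0.0, 0.1, -7.2]
grip_width: 0.0172
gripper_force: 62.9
```

Call:
move_arm(
  motion=[
    [[0.4,0.06,0],[0,0,0]],
    [[0.4,0.06,0],[0,0,0]],
    [[0.4,0.06,0],[0,0,0]],
    [[0.4,0.06,0],[0,0,0]],
    [[0.4,0.06,0],[0,0,0]],
    [[0.4,0.06,0],[0,0,0]],
    [[0.4,0.06,0],[0,0,0]],
    [[0.4,0.06,0],[0,0,0]],
    [[0.4,0.06,0],[0,0,0]],
    [[0.4,0.06,0],[0,0,0]],
    [[0.4,0.06,0],[0,0,0]],
    [[0.4,0.06,0],[0,0,0]],
    [[0.4,0.06,0],[0,0,0]],
    [[0.4,0,0],[0,0,0]],
    [[0.4,-0.04,0],[0,0,0]],
    [[0.4,-0.06,0],[0,0,0]],
    [[0.4,-0.06,0],[0,0,0]],
    [[0.4,-0.06,0],[0,0,0]],
    [[0.4,-0.06,0],[0,0,0]],
    [[0.4,-0.06,0],[0,0,0]],
  ],
)

```text
time_s: 37.05
position: [0.4405, 0.1505, 0.3344]
tool_rot: [[0.177, 0.984, -0.0], [0.984, -0.177, 0.0], [0.0, -0.0, -1.0]]
ft_force: [-0.2, -0.6, -6.3]
grip_width: 0.0165
gripper_force: 62.9
```

Call:
move_arm(
  motion=[
    [[0.4,-0.06,0],[0,0,0]],
    [[0.4,-0.06,0],[0,0,0]],
    [[0.4,-0.06,0],[0,0,0]],
    [[0.4,-0.06,0],[0,0,0]],
    [[0.4,-0.07,0],[0,0,0]],
    [[0.4,-0.07,0],[0,0,0]],
    [[0.4,-0.07,0],[0,0,0]],
    [[0.4,-0.07,0],[0,0,0]],
    [[0.3,-0.07,0],[0,0,0]],
    [[0.2,-0.06,0],[0,0,0.2]],
    [[0.1,0,0],[0,0,0.3]],
    [[0,0,0],[0,0,0.17]],
    [[0,0,0],[0,0,0]],
    [[0,0,0],[0,0,0]],
  ],
)

```text
time_s: 38.45
position: [0.4433, 0.3411, 0.3344]
tool_rot: [[0.269, 0.963, -0.0], [0.963, -0.269, -0.0], [-0.0, -0.0, -1.0]]
ft_force: [0.9, -0.3, -6.1]
grip_width: 0.0172
gripper_force: 62.9
```

```bash
python3 - <<'E'
from h import *
ft(4)
im,M=cam("top");W=cloud(im,M);P=W.reshape(-1,3);f=im["frame"].reshape(-1,3)
# mat centre from the initial top view and w1 : cork colour pixels on z~8mm plane around pan
for n in("w1","top0"):
    D=np.load(n+".npz");w=D["W"].reshape(-1,3);h=cv2.cvtColor(D["f"],cv2.COLOR_RGB2HSV).reshape(-1,3)
    m=(w[:,2]>.0055)&(w[:,2]<.013)&(np.hypot(w[:,0]-.441,w[:,1]-.350)<.12)&(w[:,0]>.3)&(h[:,1]>120)&(h[:,2]<170)
    g=w[m][:,:2].astype(np.float32)*1000;print(n,len(g),cv2.minEnclosingCircle(g),g.min(0),g.max(0))
save({"frame":cv2.resize(im["frame"][200:360,130:290],(600,600))},"t5")
E
```

```text
ft [ 0.34  0.49 -6.57] sd [0.56 0.4  0.38] array([0.44353585, 0.34099197, 0.33443882]) 0.017151745339755654 38.65
w1 4030 ((428.95574951171875, 359.8260498046875), 84.41272735595703) [344.82324 289.6847 ] [512.94434 443.59192]
top0 112 ((416.7776184082031, 338.8558654785156), 72.20339965820312) [348.33832 284.18085] [468.25345 411.049  ]
```

View pics/t5.png

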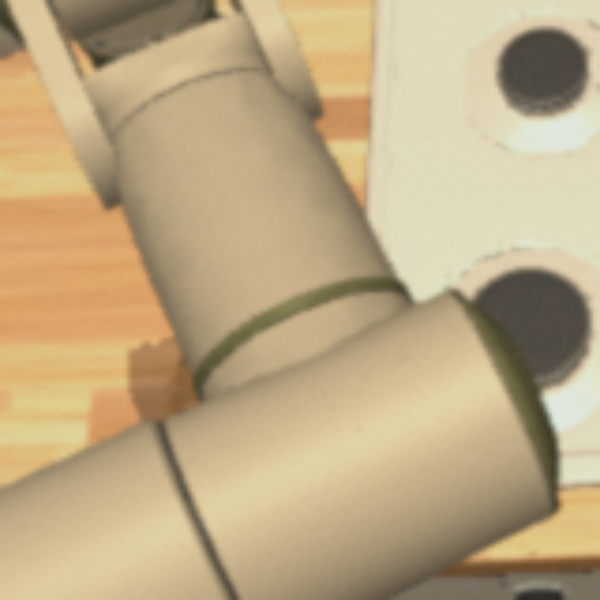

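The top view is blocked by the arm over the mat. The mat centre from the earlier wrist view is (0.429, 0.360), so I'm shifting toward it and descending.

Call:
move_arm(
  motion=[
    [[0.05,-0.06,0],[0,0,0]],
    [[0.1,-0.11,0.1],[0,0,0]],
    [[0.05,-0.06,0.2],[0,0,0]],
    [[0,0,0.3],[0,0,0]],
    [[0,0,0.4],[0,0,0]],
    [[0,0,0.4],[0,0,0]],
    [[0,0,0.4],[0,0,0]],
    [[0,0,0.3],[0,0,0]],
    [[0,0,0.2],[0,0,0]],
    [[0,0,0.15],[0,0,0]],
    [[0,0,0.1],[0,0,0]],
    [[0,0,0.08],[0,0,0]],
    [[0,0,0.04],[0,0,0]],
    [[0,0,0.02],[0,0,0]],
    [[0,0,0.02],[0,0,0]],
    [[0,0,0.02],[0,0,0]],
    [[0,0,0],[0,0,0]],
    [[0,0,0],[0,0,0]],
  ],
)

```text
time_s: 40.5
position: [0.4352, 0.354, 0.1979]
tool_rot: [[0.27, 0.963, 0.0], [0.963, -0.27, 0.0], [0.0, 0.0, -1.0]]
ft_force: [-0.8, -0.2, -7.8]
grip_width: 0.0175
gripper_force: 62.9
```

```bash
python3 -c "
from h import *
ft(4)"
```

```text
ft [ 0.4   0.02 -7.21] sd [0.4  0.34 0.4 ] array([0.43516126, 0.35394444, 0.19790004]) 0.017185797283780783 40.7
```

Still hanging free, with about 4 mm to go.

Call:
move_arm(
  motion=[
    [[0,0,0.015],[0,0,0]],
    [[0,0,0.015],[0,0,0]],
    [[0,0,0.015],[0,0,0]],
    [[0,0,0.012],[0,0,0]],
    [[0,0,0.01],[0,0,0]],
    [[0,0,0],[0,0,0]],
    [[0,0,0],[0,0,0]],
  ],
)

```text
time_s: 41.4
position: [0.4352, 0.3539, 0.1945]
tool_rot: [[0.27, 0.963, 0.0], [0.963, -0.27, 0.0], [0.0, -0.0, -1.0]]
ft_force: [-0.2, -1.0, -7.1]
grip_width: 0.0171
gripper_force: 62.9
```

```bash
python3 -c "
from h import *
ft(4)"
```

```text
ft [-0.18  0.49 -7.1 ] sd [0.79 0.13 0.58] array([0.4351651 , 0.35394975, 0.1945049 ]) 0.01748385959366547 41.6
```

Call:
move_arm(
  motion=[
    [[0,0,0.008],[0,0,0]],
    [[0,0,0.008],[0,0,0]],
    [[0,0,0.008],[0,0,0]],
    [[0,0,0],[0,0,0]],
  ],
)

```text
time_s: 42.0
position: [0.4354, 0.354, 0.1937]
tool_rot: [[0.27, 0.963, 0.001], [0.963, -0.27, 0.0], [0.001, 0.001, -1.0]]
ft_force: [1.2, 0.5, -2.8]
grip_width: 0.0174
gripper_force: 63.4
```

```bash
python3 -c "
from h import *
ft(4)"
```

```text
ft [ 0.4  -0.17 -1.7 ] sd [0.46 0.54 0.58] array([0.43536663, 0.35401313, 0.19366029]) 0.017185855107302663 42.2
```

Touched down softly; most of the weight is on the mat. Releasing and rising.

Call:
move_arm(
  motion=[
    [[0,0,0.004],[0,0,0]],
    [[0,0,0],[0,0,0]],
    [[0,0,0],[0,0,0]],
  ],
)

```text
time_s: 42.5
position: [0.4355, 0.354, 0.1936]
tool_rot: [[0.27, 0.963, 0.001], [0.963, -0.27, 0.001], [0.001, 0.001, -1.0]]
ft_force: [1.2, -0.3, 2.8]
grip_width: 0.0172
gripper_force: 64.2
```

Call:
move_arm(
  motion=[
    [[0,0,0],[0,0,0]],
    [[0,0,0],[0,0,0]],
    [[0,0,0],[0,0,0]],
    [[0,0,0],[0,0,0]],
    [[0,0,0],[0,0,0]],
  ],
  claw=0,
)

```text
time_s: 43.0
position: [0.4351, 0.354, 0.193]
tool_rot: [[0.27, 0.963, -0.0], [0.963, -0.27, -0.0], [-0.0, -0.0, -1.0]]
ft_force: [-0.3, -0.0, 0.6]
grip_width: 0.0853
gripper_force: 0.0
```

Call:
move_arm(
  motion=[
    [[0,0,0],[0,0,0]],
    [[0,0,0],[0,0,0]],
    [[0,0,-0.1],[0,0,0]],
    [[0,0,-0.2],[0,0,0]],
    [[0,0,-0.4],[0,0,0]],
    [[0,0,-0.5],[0,0,0]],
    [[0,0,-0.5],[0,0,0]],
    [[0,0,-0.5],[0,0,0]],
    [[0,0,-0.4],[0,0,0]],
    [[0,0,-0.2],[0,0,0]],
    [[0,0,0],[0,0,0]],
    [[0,0,0],[0,0,0]],
  ],
)

```text
time_s: 44.2
position: [0.435, 0.3539, 0.3323]
tool_rot: [[0.27, 0.963, -0.001], [0.963, -0.27, -0.001], [-0.001, -0.001, -1.0]]
ft_force: [0.3, -0.2, -0.2]
grip_width: 0.0856
gripper_force: 0.0
```

```bash
python3 - <<'E'
from h import *
print(env.observe()["time_s"])
im,M=cam("wrist");save(im,"w6")
E
```

```text
44.2
```

View pics/w6.png

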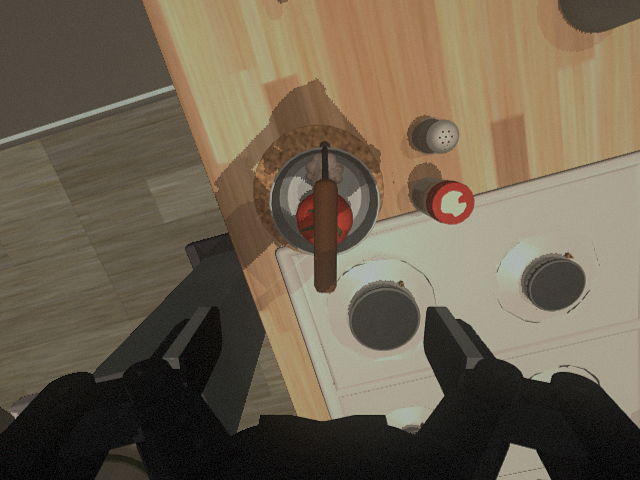

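The pan stands upright on the cork mat at (325,200), and the jar (452,203) and shaker (440,135) are undisturbed. Handing in.

```bash
python3 -c "
from rig import env
print(env.close_job())"
```

```text
the job is handed in; nothing more can be done
None
```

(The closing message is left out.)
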